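# Slide the unevenly packed slide box onto the narrow scale pan

## Task

Slide the brown slide box off the short white raised shelf onto the narrow pan of the scale behind it, so that it ends balanced level on the pan alone, clear of the shelf. Its slides are packed towards one end, which cannot be seen, so feel where it balances before you push it across. Do not let it tip over or fall, and leave the other things on the table where they are.

Things in the scene. Friction and masses are not known exactly. Their poses are not given: they have to be found in the camera images.
- box_center (a point): Centre (half-way up) of the closed brown slide box, x 88, y 205, z 39 mm, about 0.69 kg (+-8%), lying on the shelf, both ends overhanging; too wide to grasp. Its balance point lies unseen at half height, 26 to 50 mm from here along the box's y axis, to +y or -y. Pressed down 8 mm from an end it tips about the shelf's end edge, under 1 to 10 N at the heavy end, over 13 N at the other
- shelf_top (a point): Centre of the top face of the fixed raised shelf, a flat white board without rims: x 100 mm (+x points away from the robot, to the scale), y 120 mm, 10 mm thick, its top 75 mm above the table. The box's balance point must stay over it until the pan carries the box
- pan_top (a point): Centre of the top face of the scale's fixed flat steel pan, without rims: x 110 mm, y only 30 mm, 7 mm thick; axes parallel to the shelf's. It lies 1 mm lower than the shelf's top; its centre is 117 mm from the shelf's centre along x (so a 12 mm gap lies between them) and up to 30 mm either way along y. The scale's housing below is 160 mm wide and 33 mm high
- petri: Bystander: petri dish, 90 mm across, 15 mm high, on the table in front of the shelf; origin at the centre of its underside
- notebook_1: Bystander: blue notebook, 148 x 110 x 16 mm, on the table at the right; origin at the centre of its underside
- pen_1: Bystander: black pen, 145 mm long, on the table at the front right; origin at the centre of its underside
- scissors_1: Bystander: red-handled scissors, 199 mm long, on the table at the front left; origin at the centre of its underside

How it is judged:
At the end, for the whole second after the job is handed in: The slide box lies at rest and level (within 0.04 rad) on the scale's pan, its weight on the pan, its underside within 3 mm of the pan's top and its centre within 90 mm of the pan's centre, and it does not touch the shelf (angle between box_center's own z axis and vertical below 0.04 rad and z of box_center in the frame of pan_top between 0.0165 and 0.0225 m and horizontal distance between box_center and pan_top below 0.09 m and contact force between slide_box and scale above 2 N and contact force between slide_box and shelf below 0.05 N and linear speed of slide_box below 0.01 m/s).
It fails at once if the slide box is tipped by more than 0.3 rad (angle between box_center's own z axis and vertical above 0.3 rad).
It fails at once if the slide box falls off (its centre below 70 mm) (height (world z) of box_center below 0.07 m).
It fails at once if a bystander is pushed by more than 30 mm (distance of any of petri, notebook_1, pen_1, scissors_1 from where it was at the start of the episode above 0.03 m).
It also fails if it takes over 64 s, if anything falls off the work surface, if the arm or the gripper's body presses on something with over 40 N, if the wrist force passes 120 N, or if a joint passes its speed limit or range.

## Robot

A 6-joint arm with a two-finger parallel gripper is mounted at the origin on a cart in front of the work surface, level with it; the furniture and walls round the work are solid. World frame = base frame: x ahead of the robot, y to its left, z up, the work surface at z = 0. Lengths are in m, angles in rad, forces in N, time in s.
With the tool pointing down it reaches from about 0.25 to 0.775 m from the base axis. Payload 4 kg.
Tool frame: the origin (TCP) lies midway between the tips of the shut fingers; the grasp point (between the pads) lies 19 mm behind it; z points along the fingers, y is the direction in which the jaws open and shut (so a half turn about z gives the same grasp; the last joint's range is limited). The gripper opens to 94 mm and grips with 3 to 60 N. Pads are 16 mm wide; open, the fingers measure 119 mm over their backs; the gripper's body (75 mm by 177 mm) begins 78 mm behind the grasp point.
Start: joints at [-1.331, 0.087, 1.371, -0, 1.684, -0.103], TCP at [0.185, -0.518, 0.206] pointing down, gripper open.
Joint ranges: [-3.1, 3.1], [-0.76, 2.03], [0.27, 2.55], [-1.08, 4.22], [0.17, 2.65], [-2.57, 2.57]. Speed limits (rad/s): [2.79, 2.79, 3.14, 3.14, 3.14, 3.14].

## Interface

Orientations are given as [roll, pitch, yaw] about the fixed x, y, z axes, in that order (R = Rz(yaw) Ry(pitch) Rx(roll)).
In Python, from bench import robot, cams gives the robot as it stands.
- The arm moves only by the tool step_arm, never from a script. Its argument "plan" is a list that holds one entry, the list of rows, each a list of 5 numbers: the shift along the world's x, y, z in mm, then the turn about the world's z in rad, then the opening in per cent of the stroke, from 0 (shut) to 100 (fully open). In form: [[[tx, ty, tz, turn, fingers], ...]]. A call has 1 to 8 rows; each row is the pose to reach, as a shift and turn from the pose commanded when the call began; what a row does not reach only later rows make up. A row lasts 1/12 s, in which the tool goes at most 41.7 mm and 7.16 degrees, less where a joint would pass 70% of its speed; a pose out of reach is approached as far as the arm can. A call with a gripper value outside its range is refused whole. The fingers move at their own pace and stop on an object; the grip force is fixed at half the most. Time passes only in rows, so rows that repeat a pose let the fingers close. It gives the time, the measured TCP pose, the force and the opening at its end, in the units of the state.
- robot.get_obs(): the state, without advancing time (a new reading comes with each control period).
- cams.snapshot(name): name is "side" or "top"; returns a dict with "frame" (420x560x3 uint8, red, green, blue), "camera_matrix" (3x3 intrinsics, pixels), "origin" and "attitude" of the camera in the world. Camera axes: x right, y down, z forward; pixel columns grow to the right and rows downward; lengths in m; the calibration is good to about 2 mm. A picture is of the moment at which its call begins. There is no depth.
- robot.close_job(): hands the job in, once; it reports no verdict.
The state is a dict: "time": time; "joint_positions": joint angles; "qvel": joint speeds; "joint_torque": joint torques, N m; "tool_pos": TCP position; "ee_rot": TCP orientation; "wrist_force": force on the tool from outside, world axes, zero at the start; "wrist_torque": the same for the moment, N m; "width": finger opening in m.
Only numpy, scipy, OpenCV 4.12 (cv2) and the standard library are available. Lean on these libraries where they do the work, as an engineer would, in place of code of your own. Each camera call takes 0.05 s, during which the arm holds its last target. There are 200 camera calls.

## Working session

There is one attempt and no reset: what is moved stays moved. The work goes in short steps, Python scripts to look and compute and a tool call to move; the robot and the scene stay as the last step left them, time stands still between calls to the robot, and variables do not carry over. Pictures are saved under pics/ and viewed, about 8 in all and at most 12, crops included, and the job is handed in when it is done.

Besides the shell and the picture viewer there is one more tool, called after ">>>" as name([rows], argument=value, ...), one row to a line, values as JSON. step_arm: Moves the arm, as the interface text tells. Its arguments: {"type":"object","properties":{"plan":{"type":"array"}},"required":["plan"]}

```bash
mkdir -p pics
python3 - <<'E'
from bench import robot,cams
import cv2,numpy as np
for n in("side","top"):
    s=cams.snapshot(n); cv2.imwrite(f"pics/{n}0.png",s["frame"][:,:,::-1]); np.savez(f"pics/{n}0.npz",**s)
    print(n,s["camera_matrix"],s["origin"],s["attitude"])
o=robot.get_obs();print(o)
E
```

```text
side [[380.70867629   0.         283.11771497]
 [  0.         380.70867629 206.46941833]
 [  0.           0.           1.        ]] [ 0.53416362 -0.916917    0.56363554] [-2.15797008  0.02390464  0.02127644]
top [[531.49139277   0.         276.05731231]
 [  0.         531.49139277 217.52514305]
 [  0.           0.           1.        ]] [ 0.3967729  -0.22764289  1.25616584] [-3.03778084e+00  2.78561457e-03 -1.54922461e+00]
{'time': 0.1, 'joint_positions': array([-1.33108341e+00,  8.79186577e-02,  1.37207438e+00,  1.10802760e-05,
        1.68360801e+00, -1.03086289e-01]), 'qvel': array([ 1.44383483e-05, -2.87726440e-03, -3.60851851e-03, -2.52731538e-03,
        1.04287294e-04, -8.82646065e-04]), 'joint_torque': array([ 1.29466473e-03, -3.41250944e+01, -3.03301942e+01,  7.19587575e-02,
        3.04388884e-02, -9.95665596e-05]), 'tool_pos': array([ 0.18475892, -0.51752231,  0.20441528]), 'ee_rot': array([-3.13959606e+00, -2.17625085e-04,  3.42800225e-01]), 'wrist_force': array([ 0.21975097,  0.47456755, -0.04739681]), 'wrist_torque': array([ 0.00831742, -0.02714032,  0.05055384]), 'width': 0.09403153399633982}
```

View pics/side0.png

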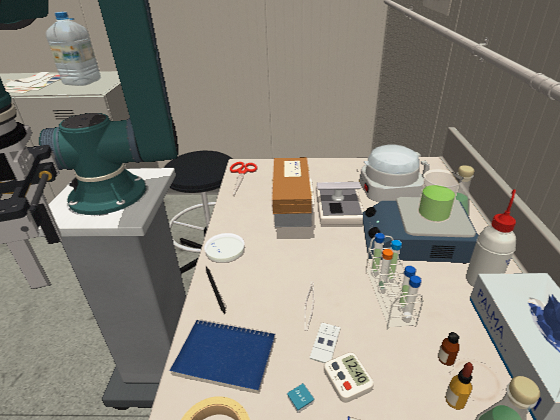

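View pics/top0.png

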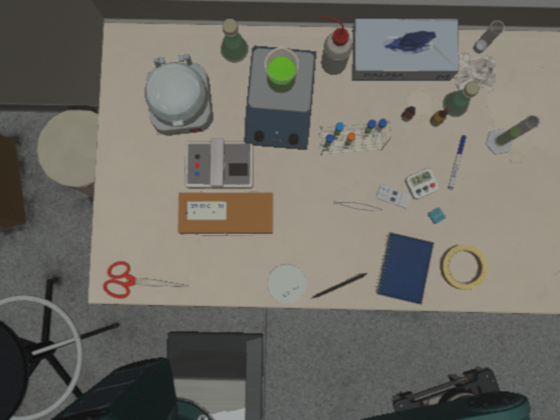

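The side view shows the box at about (293,185) on the shelf, with the scale at (340,205). In the top view the box spans columns 179-273 and rows 193-234, and the pan strip is at about (217,163). Next I'll measure these.

```bash
cat > h.py <<'E'
import cv2,numpy as np
from scipy.spatial.transform import Rotation as R
def load(n):
    s=np.load(n); return s["frame"],s["camera_matrix"],s["origin"],R.from_euler("xyz",s["attitude"]).as_matrix()
def ray(K,Rm,uv): 
    d=Rm@np.linalg.inv(K)@np.array([uv[0],uv[1],1.]); return d
def plane(s,uv,z):
    f,K,o,Rm=s; d=ray(K,Rm,uv); return o+d*(z-o[2])/d[2]
def proj(s,p):
    f,K,o,Rm=s; c=K@(Rm.T@(np.asarray(p)-o)); return c[:2]/c[2]
def tri(s1,u1,s2,u2):
    A=[];b=[]
    M=np.zeros((3,3));v=np.zeros(3)
    for s,u in((s1,u1),(s2,u2)):
        d=ray(s[1],s[3],u); d/=np.linalg.norm(d); P=np.eye(3)-np.outer(d,d); M+=P; v+=P@s[2]
    return np.linalg.solve(M,v)
def boxmask(f):
    h=cv2.cvtColor(f,cv2.COLOR_RGB2HSV); m=cv2.inRange(h,(8,120,60),(20,255,255))
    n,l,st,c=cv2.connectedComponentsWithStats(m); i=1+st[1:,4].argmax(); return (l==i).astype(np.uint8)
E
python3 - <<'E'
from h import *
t=load("pics/top0.npz");s=load("pics/side0.npz")
for n,a in(("top",t),("side",s)):
    m=boxmask(a[0]);c=max(cv2.findContours(m,0,1)[0],key=cv2.contourArea)
    r=cv2.minAreaRect(c);bp=cv2.boxPoints(r);print(n,r)
    print("approx",cv2.approxPolyDP(c,4,True)[:,0].tolist())
    if n=="top":
        for z in(.075,.114):print(z,[plane(a,p,z).round(4).tolist() for p in bp])
a=t[0][130:245,170:280];b=s[0][145:250,255:375]
a=cv2.resize(a,(550,575),interpolation=2);b=cv2.resize(b,(800,700)[:2],interpolation=2)
cv2.imwrite("pics/c1.png",a[:,:,::-1]);cv2.imwrite("pics/c2.png",cv2.resize(b,(680,595))[:,:,::-1])
E
```

```text
top ((225.0, 212.5), (39.0, 92.0), 90.0)
approx [[180, 193], [180, 232], [271, 231], [270, 193]]
0.075 [[0.5705, -0.0025, 0.075], [0.5748, -0.2092, 0.075], [0.4871, -0.2111, 0.075], [0.4827, -0.0061, 0.075]]
0.114 [[0.5647, -0.01, 0.114], [0.569, -0.2098, 0.114], [0.4841, -0.2117, 0.114], [0.4799, -0.0134, 0.114]]
side ((292.0, 185.0), (56.0, 38.0), 90.0)
approx [[305, 157], [274, 158], [273, 213], [311, 212]]
```

View pics/c1.png

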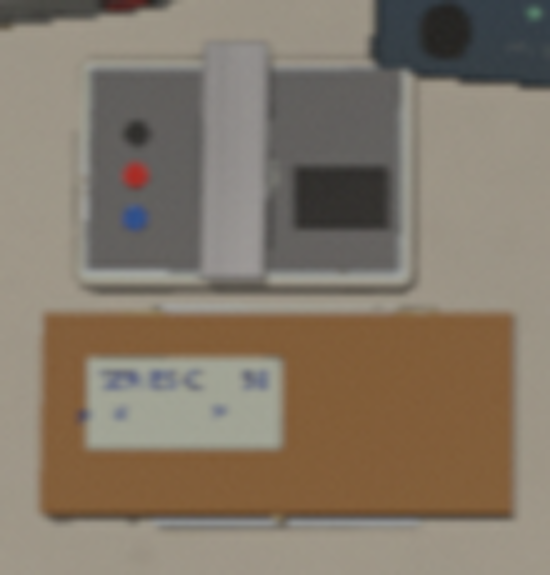

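View pics/c2.png

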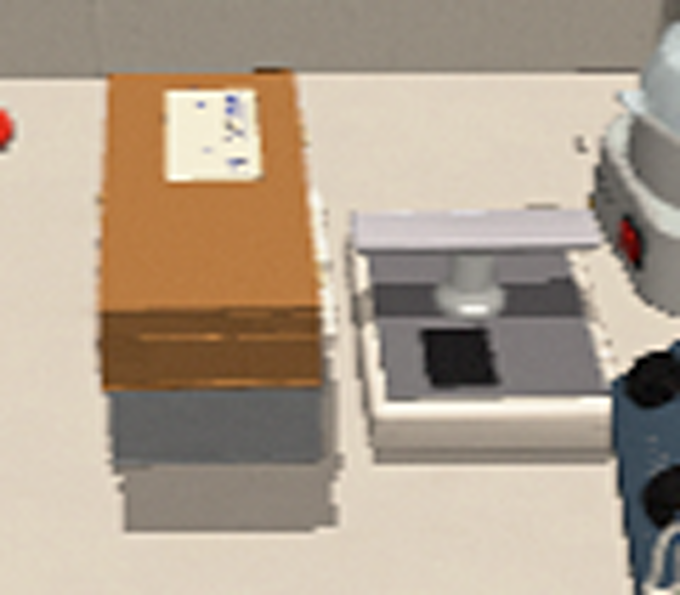

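Run:
```python
from h import *
np.set_printoptions(precision=4,suppress=True)
t=load("pics/top0.npz");s=load("pics/side0.npz")
T=lambda u,v:(u/5+169.6,v/5+129.6)
S=lambda u,v:(u/5.667+254.6,v/5.667+144.6)
print("box near-left",tri(t,T(513,516),s,S(103,308)),"near-right",tri(t,T(515,313),s,S(320,309)),"far left",tri(t,T(41,515),s,S(108,73)),"far right",tri(t,T(43,313),s,S(295,73)))
print("box corners z.114");[print(plane(t,T(*p),.114)) for p in((41,515),(43,313),(515,313),(513,516))]
print("pan tri far-front",tri(t,T(203,283),s,S(353,212)),tri(t,T(203,41),s,S(588,210)))
print("pan z.074");[print(plane(t,T(*p),.074)) for p in((203,283),(269,280),(269,43),(203,41))]
print("shelf front");[print(plane(t,T(*p),.075)) for p in((157,523),(420,523),(155,307),(440,307))]
```

```text
box near-left [ 0.4841 -0.2141  0.1156] near-right [ 0.5702 -0.2132  0.114 ] far left [ 0.4788 -0.0112  0.116 ] far right [ 0.5664 -0.008   0.1133]
box corners z.114
[ 0.4785 -0.0109  0.114 ]
[ 0.5665 -0.0082  0.114 ]
[ 0.5708 -0.2132  0.114 ]
[ 0.4824 -0.2143  0.114 ]
pan tri far-front [ 0.5891 -0.072   0.0751] [ 0.6979 -0.068   0.0731]
pan z.074
[ 0.5876 -0.072   0.074 ]
[ 0.5896 -0.1016  0.074 ]
[ 0.6985 -0.0982  0.074 ]
[ 0.6988 -0.0681  0.074 ]
shelf front
[ 0.4788 -0.0553  0.075 ]
[ 0.4813 -0.1725  0.075 ]
[ 0.576  -0.0509  0.075 ]
[ 0.5787 -0.179   0.075 ]
```

The triangulated points agree with the heights in the text:

| Item | Measurement |
|---|---|
| Box centre | about (0.525, -0.112), yaw about 0.022 |
| Box top | z about 0.114 |
| Box ends | y about -0.009 and -0.214 |
| Pan centre | (0.643, -0.085) |
| Shelf y-range | about -0.173 to -0.053 |

I'll go and feel the +y end first.

>>> step_arm([
  [[20,30,0,0.12,0],[40,60,0,0.24,0],[60,90,0,0.36,0],[80,120,0,0.48,0],[100,150,0,0.6,0],[125,185,0,0.72,0],[150,220,0,0.84,0],[170,250,0,0.96,0]],
])

```text
time: 0.77
tool_pos: [0.3555, -0.266, 0.2051]
ee_rot: [-3.141, -0.0, 1.309]
wrist_force: [0.8, -1.1, 0.3]
width: 0.0441
```

>>> step_arm([
  [[20,30,0,0.1,0],[40,60,0,0.2,0],[65,100,0,0.29,0],[90,140,0,0.29,0],[115,180,0,0.29,0],[140,220,0,0.29,0],[165,245,0,0.29,0],[167,251,0,0.29,0]],
])

```text
time: 1.43
tool_pos: [0.5234, -0.0133, 0.2046]
ee_rot: [-3.141, -0.002, 1.596]
wrist_force: [0.3, -0.1, -0.3]
width: 0.0007
```

>>> step_arm([
  [[0,0,0,0,0],[0,0,0,0,0],[0,0,0,0,0],[0,0,0,0,0]],
])

```text
time: 1.77
tool_pos: [0.5212, -0.0182, 0.2054]
ee_rot: [-3.141, 0.0, 1.591]
wrist_force: [0.7, 0.7, 0.8]
width: 0.0001
```

>>> step_arm([
  [[0,0,-25,0,0],[0,0,-50,0,0],[0,0,-70,0,0],[0,0,-82,0,0],[0,0,-85,0,0],[0,0,-86,0,0],[0,0,-86,0,0]],
])

```text
time: 2.35
tool_pos: [0.5224, -0.0176, 0.1206]
ee_rot: [3.14, 0.0, 1.592]
wrist_force: [0.4, 0.7, 0.1]
width: 0.0004
```

>>> step_arm([
  [[0,0,-1,0,0],[0,0,-2,0,0],[0,0,-3,0,0],[0,0,-4,0,0],[0,0,-4,0,0]],
])

```text
time: 2.77
tool_pos: [0.5219, -0.017, 0.1156]
ee_rot: [3.141, 0.0, 1.593]
wrist_force: [-0.4, 0.1, -0.0]
width: 0.0005
```

>>> step_arm([
  [[0,0,-0.5,0,0],[0,0,-1,0,0],[0,0,-1,0,0],[0,0,-1,0,0]],
])

```text
time: 3.1
tool_pos: [0.5218, -0.017, 0.1144]
ee_rot: [-3.142, 0.0, 1.593]
wrist_force: [0.1, 1.1, -0.2]
width: 0.0001
```

>>> step_arm([
  [[0,0,-0.5,0,0],[0,0,-1,0,0],[0,0,-1,0,0],[0,0,-1,0,0]],
])

```text
time: 3.43
tool_pos: [0.522, -0.017, 0.1139]
ee_rot: [3.141, 0.0, 1.593]
wrist_force: [-0.4, 0.3, 2.2]
width: 0.0007
```

>>> step_arm([
  [[0,0,-0.5,0,0],[0,0,-1,0,0],[0,0,-1,0,0],[0,0,-1,0,0]],
])

```text
time: 3.77
tool_pos: [0.522, -0.017, 0.1139]
ee_rot: [3.141, 0.0, 1.593]
wrist_force: [-1.7, -0.4, 6.8]
width: 0.0002
```

Run:
```python
from bench import robot,cams
from h import *
F=[];Q=[]
for i in range(3):
    s=cams.snapshot("side");o=robot.get_obs();F.append(o["wrist_force"]);Q.append(o["wrist_torque"])
print(np.round(F,2),np.round(Q,3),o["tool_pos"])
```

```text
[[-2.62 -0.13  6.35]
 [-2.87  0.41  6.64]
 [-2.22  0.03  6.89]] [[ 0.     0.394 -0.028]
 [ 0.028  0.439 -0.015]
 [ 0.075  0.411 -0.043]] [ 0.521943   -0.01702129  0.11383599]
```

>>> step_arm([
  [[0,0,-0.5,0,0],[0,0,-1,0,0],[0,0,-1,0,0],[0,0,-1,0,0]],
])

```text
time: 4.25
tool_pos: [0.522, -0.017, 0.1138]
ee_rot: [3.14, 0.0, 1.593]
wrist_force: [-4.8, -0.4, 10.3]
width: 0.0003
```

>>> step_arm([
  [[0,0,-0.5,0,0],[0,0,-0.8,0,0],[0,0,-0.8,0,0]],
])

```text
time: 4.5
tool_pos: [0.5222, -0.017, 0.1138]
ee_rot: [3.139, 0.0, 1.593]
wrist_force: [-4.3, 0.4, 13.0]
width: 0.0007
```

No tipping at 13 N, so the heavy end is -y. I'll feel that end.

>>> step_arm([
  [[0,0,10,0,0],[0,0,20,0,0],[1,-30,22,0,0],[2,-65,22,0,0],[3,-100,22,0,0],[4,-135,22,0,0],[4,-165,22,0,0],[4,-189,22,0,0]],
])

```text
time: 5.17
tool_pos: [0.5258, -0.2086, 0.1328]
ee_rot: [3.141, 0.001, 1.591]
wrist_force: [0.4, 0.3, -0.4]
width: 0.0004
```

>>> step_arm([
  [[0,0,-5,0,0],[0,0,-11,0,0],[0,0,-15,0,0],[0,0,-17,0,0],[0,0,-17,0,0],[0,0,-17,0,0]],
])

```text
time: 5.67
tool_pos: [0.5259, -0.2048, 0.1156]
ee_rot: [-3.141, -0.0, 1.594]
wrist_force: [0.1, -0.1, -0.0]
width: 0.0005
```

>>> step_arm([
  [[0,0,-0.4,0,0],[0,0,-0.8,0,0],[0,0,-0.8,0,0],[0,0,-0.8,0,0]],
])

```text
time: 6.0
tool_pos: [0.526, -0.2059, 0.1151]
ee_rot: [3.141, 0.0, 1.593]
wrist_force: [0.5, -0.0, -0.1]
width: 0.0005
```

>>> step_arm([
  [[0,0,-0.4,0,0],[0,0,-0.8,0,0],[0,0,-0.8,0,0],[0,0,-0.8,0,0]],
])

```text
time: 6.33
tool_pos: [0.5258, -0.2061, 0.114]
ee_rot: [-3.142, -0.0, 1.593]
wrist_force: [-0.7, 0.7, 0.3]
width: 0.0004
```

>>> step_arm([
  [[0,0,-0.4,0,0],[0,0,-0.8,0,0],[0,0,-0.8,0,0],[0,0,-0.8,0,0]],
])

```text
time: 6.67
tool_pos: [0.5259, -0.2062, 0.1138]
ee_rot: [3.141, 0.0, 1.593]
wrist_force: [-1.4, 1.0, 3.0]
width: 0.0005
```

>>> step_arm([
  [[0,0,-0.4,0,0],[0,0,-0.8,0,0],[0,0,-0.8,0,0],[0,0,-0.8,0,0]],
])

```text
time: 7.0
tool_pos: [0.526, -0.2066, 0.1134]
ee_rot: [3.141, 0.001, 1.593]
wrist_force: [-2.1, -0.3, 4.9]
width: 0.0004
```

>>> step_arm([
  [[0,0,-0.4,0,0],[0,0,-0.8,0,0],[0,0,-0.8,0,0],[0,0,-0.8,0,0]],
])

```text
time: 7.33
tool_pos: [0.526, -0.2071, 0.113]
ee_rot: [3.141, 0.002, 1.592]
wrist_force: [-2.5, -1.6, 7.0]
width: 0.0004
```

```bash
cat > f.py <<'E'
from bench import robot,cams
from h import *
F=[];Q=[]
for i in range(6):
    s=cams.snapshot("side");o=robot.get_obs();F.append(o["wrist_force"]);Q.append(o["wrist_torque"])
print(np.mean(F,0).round(2),np.std(F,0).round(2),np.mean(Q,0).round(3),o["tool_pos"].round(4),o["time"])
E
python3 f.py
```

```text
[-2.55 -1.29  5.95] [0.53 0.32 0.36] [-0.295  0.389 -0.002] [ 0.526  -0.2071  0.113 ] 7.6333
```

>>> step_arm([
  [[0,0,-0.5,0,0],[0,0,-1,0,0],[0,0,-1,0,0],[0,0,-1,0,0]],
])

```text
time: 7.97
tool_pos: [0.526, -0.2077, 0.1124]
ee_rot: [3.14, 0.004, 1.592]
wrist_force: [-3.0, -2.4, 8.2]
width: 0.0006
```

```bash
python3 f.py
```

```text
[-2.9  -2.58  7.28] [0.69 0.34 0.62] [-0.454  0.48   0.002] [ 0.526  -0.2077  0.1124] 8.2667
```

>>> step_arm([
  [[0,0,-0.5,0,0],[0,0,-1,0,0],[0,0,-1,0,0],[0,0,-1,0,0]],
])

```text
time: 8.6
tool_pos: [0.5261, -0.2083, 0.1119]
ee_rot: [3.14, 0.005, 1.592]
wrist_force: [-2.6, -3.7, 8.2]
width: 0.0005
```

```bash
python3 f.py
```

```text
[-3.21 -3.55  8.23] [0.53 0.17 0.42] [-0.649  0.555  0.013] [ 0.5261 -0.2083  0.1119] 8.9
```

The -y end tips at about 6–8 N, with a drag correction. That puts the balance point about 20 mm inside the shelf edge, at y of about -0.153 (roughly 41 mm from centre). I'll push the box about +65 mm in y with two fingertips on the -y end, then feel again.

>>> step_arm([
  [[0,0,10,0,0],[0,0,22,0,20],[0,-20,25,0,55],[0,-41,25,0,55],[0,-41,10,0,55],[0,-41,-10,0,55],[0,-41,-20,0,55],[0,-41,-21,0,55]],
])

```text
time: 9.57
tool_pos: [0.5244, -0.2458, 0.0857]
ee_rot: [-3.137, -0.003, 1.593]
wrist_force: [0.1, -0.5, 0.4]
width: 0.0436
```

>>> step_arm([
  [[0,4,0,0,55],[0,8,0,0,55],[0,12,0,0,55],[0,16,0,0,55],[0,20,0,0,55],[0,24,0,0,55],[0,28,0,0,55],[0,32,0,0,55]],
])

```text
time: 10.23
tool_pos: [0.5262, -0.2161, 0.0895]
ee_rot: [3.14, 0.003, 1.592]
wrist_force: [-0.7, -5.0, 1.4]
width: 0.052
```

>>> step_arm([
  [[0,4,0,0,55],[0,8,0,0,55],[0,12,0,0,55],[0,16,0,0,55],[0,20,0,0,55],[0,24,0,0,55],[0,28,0,0,55],[0,32,0,0,55]],
])

```text
time: 10.9
tool_pos: [0.5263, -0.1836, 0.0895]
ee_rot: [3.14, 0.002, 1.592]
wrist_force: [0.6, -5.1, 2.9]
width: 0.0516
```

>>> step_arm([
  [[0,4,0,0,55],[0,8,0,0,55],[0,12,0,0,55],[0,16,0,0,55],[0,20,0,0,55],[0,22,0,0,55],[0,22,0,0,55],[0,22,0,0,55]],
])

```text
time: 11.57
tool_pos: [0.5262, -0.161, 0.0892]
ee_rot: [3.14, 0.0, 1.593]
wrist_force: [1.2, -3.0, 2.7]
width: 0.0516
```

```bash
cat > look.py <<'E'
import sys
from bench import robot,cams
from h import *
n=sys.argv[1]
for v in("top","side"):
    s=cams.snapshot(v);np.savez(f"pics/{v}{n}.npz",**s)
t=load(f"pics/top{n}.npz");s=load(f"pics/side{n}.npz")
a=cv2.resize(t[0][110:245,130:280],(600,540),interpolation=2);cv2.imwrite(f"pics/t{n}.png",a[:,:,::-1])
c=max(cv2.findContours(boxmask(t[0]),0,1)[0],key=cv2.contourArea);print(cv2.approxPolyDP(c,4,True)[:,0].tolist(),cv2.minAreaRect(c))
print(robot.get_obs()["tool_pos"],robot.get_obs()["time"])
E
python3 look.py 2
```

```text
[[192, 230], [226, 232], [228, 226], [223, 212], [206, 203]] ((210.0, 217.5), (36.0, 29.0), 0.0)
[ 0.52608256 -0.16095873  0.0888933 ] 11.6667
```

View pics/t2.png

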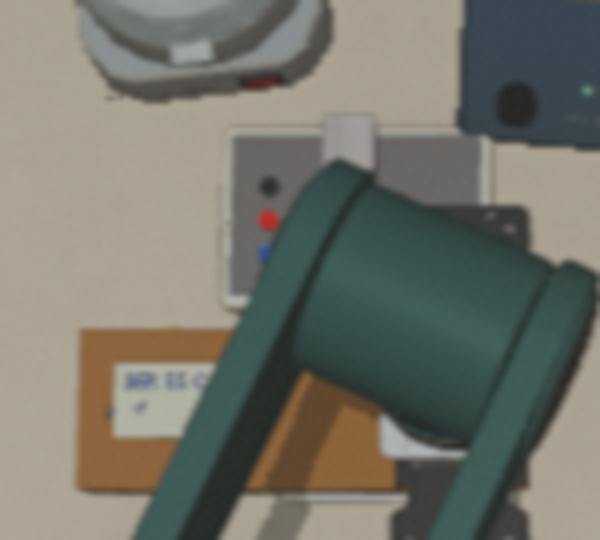

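Top view: the box slid straight, about 61.6 mm in +y (left edge at crop column 79, no yaw visible). Now a second, long-lever feel at the +y end.

>>> step_arm([
  [[0,-10,0,0,55],[0,-12,25,0,55],[0,-10,50,0,0],[0,30,51,0,0],[-2,70,51,0,0],[-4,110,51,0,0],[-4,150,51,0,0],[-4,185,51,0,0]],
])

```text
time: 12.33
tool_pos: [0.5203, 0.0268, 0.1385]
ee_rot: [-3.138, -0.003, 1.593]
wrist_force: [-0.8, 0.0, -0.2]
width: 0.0152
```

>>> step_arm([
  [[0,15,0,0,0],[0,20,-8,0,0],[0,20,-16,0,0],[0,20,-22,0,0],[0,20,-24,0,0],[0,20,-24,0,0],[0,20,-24,0,0]],
])

```text
time: 12.92
tool_pos: [0.5218, 0.0427, 0.1153]
ee_rot: [-3.141, 0.0, 1.591]
wrist_force: [-0.0, 0.5, 0.2]
width: 0.0003
```

```bash
python3 f.py
```

```text
[ 0.25 -0.16 -0.09] [0.41 0.47 0.31] [-0.006 -0.075  0.013] [0.522  0.0437 0.1159] 13.2167
```

>>> step_arm([
  [[0,0,-1,0,0],[0,0,-2,0,0],[0,0,-3,0,0],[0,0,-4,0,0],[0,0,-4,0,0],[0,0,-4,0,0]],
])

```text
time: 13.72
tool_pos: [0.522, 0.0445, 0.1122]
ee_rot: [3.141, -0.001, 1.593]
wrist_force: [-1.7, 2.3, 3.2]
width: 0.0005
```

```bash
python3 f.py
```

```text
[-0.7   3.08  3.95] [0.44 0.83 0.34] [ 0.521  0.085 -0.016] [0.5221 0.0445 0.112 ] 14.0167
```

>>> step_arm([
  [[0,0,-1,0,0],[0,0,-2,0,0],[0,0,-2,0,0],[0,0,-2,0,0]],
])

```text
time: 14.35
tool_pos: [0.5221, 0.0441, 0.1097]
ee_rot: [3.141, -0.0, 1.593]
wrist_force: [1.6, 3.2, 3.2]
width: 0.0005
```

```bash
python3 f.py
```

```text
[-0.08  3.22  3.86] [0.53 0.79 0.64] [ 0.598 -0.149 -0.002] [0.5221 0.044  0.1099] 14.65
```

Both feels agree: the balance point is now at y of about -0.092, nearly 41 mm from the box centre, and the mean doesn't depend on where the tip touches. I'll go round to the front and push in +x with open fingers straddling it. The push has a small +y component so it lands at pan y of about -0.085.

>>> step_arm([
  [[0,0,15,0,0],[0,0,32,-0.12,0],[-10,-20,35,-0.24,20],[-20,-40,35,-0.36,40],[-30,-60,35,-0.48,60],[-40,-80,35,-0.6,80],[-50,-100,35,-0.72,80],[-60,-120,35,-0.84,80]],
])

```text
time: 15.32
tool_pos: [0.46, -0.0779, 0.1433]
ee_rot: [-3.141, 0.004, 0.746]
wrist_force: [-0.6, 0.4, 0.5]
width: 0.0373
```

>>> step_arm([
  [[-12,-16,0,-0.12,80],[-12,-16,0,-0.24,80],[-12,-16,0,-0.36,80],[-12,-16,0,-0.48,80],[-12,-16,0,-0.6,80],[-12,-16,0,-0.73,80],[-12,-16,0,-0.73,80]],
])

```text
time: 15.9
tool_pos: [0.4486, -0.093, 0.1433]
ee_rot: [3.14, 0.004, 0.02]
wrist_force: [0.4, -0.2, -0.8]
width: 0.0744
```

```bash
python3 look.py 3
```

```text
[[159, 193], [172, 200], [197, 199], [199, 210], [228, 217], [232, 225], [242, 224], [242, 193]] ((201.0, 209.0), (32.0, 84.0), 90.0)
[ 0.44897508 -0.0925923   0.14369814] 16.0
```

View pics/t3.png

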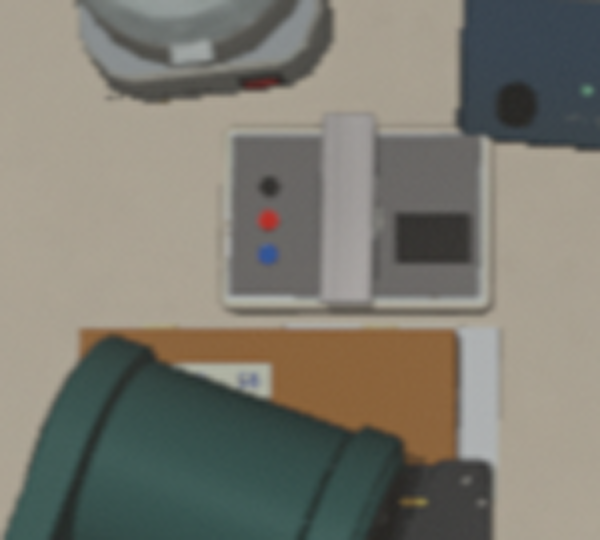

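View: the box is straight at crop columns 80–458 and the pan strip is at 322–375. The balance point is at about column 348±5, close to the pan's axis. Now I descend and push.

>>> step_arm([
  [[0,0,-25,0,80],[0,0,-45,0,80],[0,0,-54,0,80],[0,0,-54,0,80],[5,0,-54,0,80],[10,0,-54,0,80],[15,0,-54,0,80],[20,0,-54,0,80]],
])

```text
time: 16.67
tool_pos: [0.4714, -0.0923, 0.0921]
ee_rot: [3.141, -0.002, 0.023]
wrist_force: [0.7, 0.4, 0.6]
width: 0.0751
```

>>> step_arm([
  [[4,0.3,0,0,80],[8,0.6,0,0,80],[12,0.9,0,0,80],[16,1.2,0,0,80],[20,1.5,0,0,80],[24,1.8,0,0,80],[28,2.1,0,0,80],[32,2.4,0,0,80]],
])

```text
time: 17.33
tool_pos: [0.5006, -0.09, 0.0913]
ee_rot: [3.141, 0.004, 0.023]
wrist_force: [-6.8, -0.6, 4.5]
width: 0.0754
```

>>> step_arm([
  [[4,0.3,0,0,80],[8,0.6,0,0,80],[12,0.9,0,0,80],[16,1.2,0,0,80],[20,1.5,0,0,80],[20,1.5,0,0,80]],
])

```text
time: 17.83
tool_pos: [0.5217, -0.0884, 0.0912]
ee_rot: [3.141, 0.002, 0.023]
wrist_force: [-3.0, -0.9, 1.8]
width: 0.0751
```

```bash
python3 look.py 4
```

```text
[[216, 170], [231, 173], [232, 190], [242, 188], [242, 170]] ((229.0, 180.0), (20.0, 26.0), 90.0)
[ 0.52154546 -0.08835572  0.09088115] 17.9333
```

View pics/t4.png

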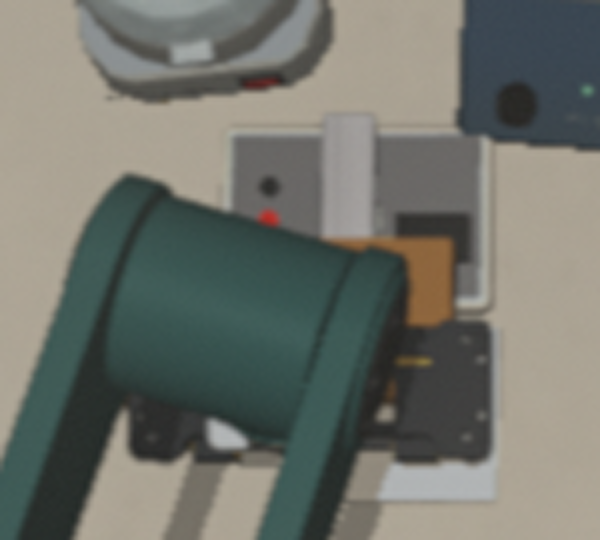

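The box is tracking straight: its front edge is at crop row 237, about 49 mm across. Continuing.

>>> step_arm([
  [[4,0.3,0,0,80],[8,0.6,0,0,80],[12,0.9,0,0,80],[16,1.2,0,0,80],[20,1.5,0,0,80],[24,1.8,0,0,80],[28,2.1,0,0,80],[32,2.4,0,0,80]],
])

```text
time: 18.6
tool_pos: [0.5529, -0.0857, 0.0905]
ee_rot: [3.142, 0.003, 0.023]
wrist_force: [-5.8, -1.2, 2.7]
width: 0.0754
```

>>> step_arm([
  [[4,0.3,0,0,80],[8,0.6,0,0,80],[12,0.9,0,0,80],[14,1.0,0,0,80],[14,1.0,0,0,80]],
])

```text
time: 19.02
tool_pos: [0.5686, -0.0845, 0.0902]
ee_rot: [-3.141, -0.001, 0.023]
wrist_force: [-1.9, -0.5, -1.2]
width: 0.0752
```

```bash
python3 look.py 5; python3 -c "
from h import *
f=load('pics/side5.npz')[0];cv2.imwrite('pics/s5.png',cv2.resize(f[130:250,240:420],(780,520),interpolation=2)[:,:,::-1])"
```

```text
[[240, 149], [231, 150], [229, 167], [241, 165]] ((235.0, 158.5), (19.0, 12.0), 90.0)
[ 0.56858494 -0.08451762  0.0904225 ] 19.1167
```

View pics/s5.png

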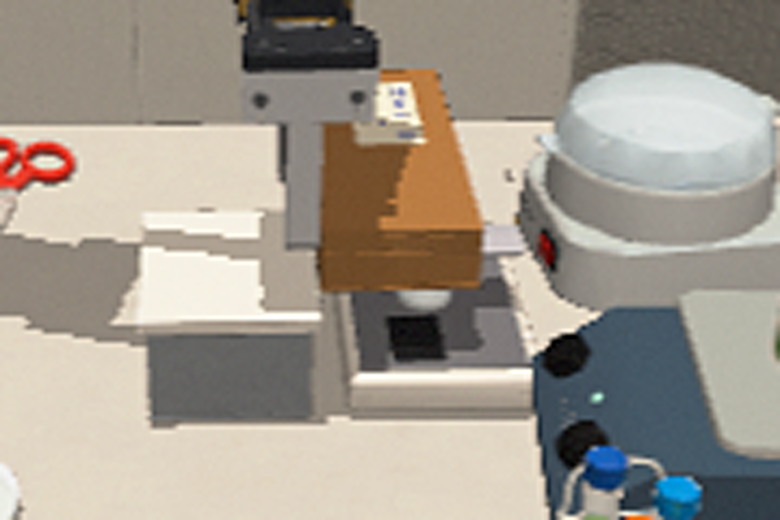

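The box is level and its rear edge is just at the shelf edge. I'll push 20 mm more.

>>> step_arm([
  [[3,0.2,0,0,80],[6,0.4,0,0,80],[9,0.6,0,0,80],[12,0.8,0,0,80],[15,1,0,0,80],[18,1.2,0,0,80],[20,1.3,0,0,80],[20,1.3,0,0,80]],
])

```text
time: 19.78
tool_pos: [0.5886, -0.0833, 0.0905]
ee_rot: [-3.142, -0.001, 0.023]
wrist_force: [-1.6, 1.5, -0.5]
width: 0.0752
```

>>> step_arm([
  [[-3,0,0,0,80],[-10,0,0,0,80],[-25,0,5,0,80],[-50,0,30,0,80],[-85,0,60,0,80],[-125,-20,80,0,80],[-160,-60,90,0,80],[-190,-100,100,0,80]],
])

```text
time: 20.45
tool_pos: [0.4169, -0.1594, 0.1868]
ee_rot: [3.139, -0.006, 0.026]
wrist_force: [0.1, 0.1, -0.8]
width: 0.0752
```

>>> step_arm([
  [[-15,-35,0,0,80],[-30,-70,0,0,80],[-40,-105,0,0,80],[-40,-140,0,0,80],[-40,-160,0,0,80],[-40,-160,0,0,80]],
])

```text
time: 20.95
tool_pos: [0.3769, -0.3231, 0.1845]
ee_rot: [3.138, -0.001, 0.018]
wrist_force: [0.8, 1.3, -0.1]
width: 0.075
```

```bash
python3 look.py 6
python3 - <<'E'
from h import *
np.set_printoptions(precision=4,suppress=True)
a=load('pics/top6.npz');s=load('pics/side6.npz')
c=max(cv2.findContours(boxmask(a[0]),0,1)[0],key=cv2.contourArea)
P=[plane(a,p,.113) for p in cv2.approxPolyDP(c,5,True)[:,0].astype(float)];print(np.array(P),np.mean(P,0))
T=cv2.resize(a[0][110:245,130:280],(500,450),interpolation=2);S=cv2.resize(s[0][130:250,240:420],(500,333),interpolation=2)
h=np.full((450,800,3),0,np.uint8);T=cv2.resize(T,(400,360));S=cv2.resize(S,(400,267));h[:360,:400]=T;h[:267,400:]=S
cv2.imwrite('pics/f6.png',h[:360,:,::-1])
E
```

```text
[[149, 141], [149, 178], [240, 178], [239, 140]] ((194.5, 159.5), (39.0, 93.0), 90.0)
[ 0.37747411 -0.31962201  0.18446337] 21.05
[[ 0.6788  0.0608  0.113 ]
 [ 0.5965  0.057   0.113 ]
 [ 0.6007 -0.1414  0.113 ]
 [ 0.6852 -0.1368  0.113 ]] [ 0.6403 -0.0401  0.113 ]
```

View pics/f6.png

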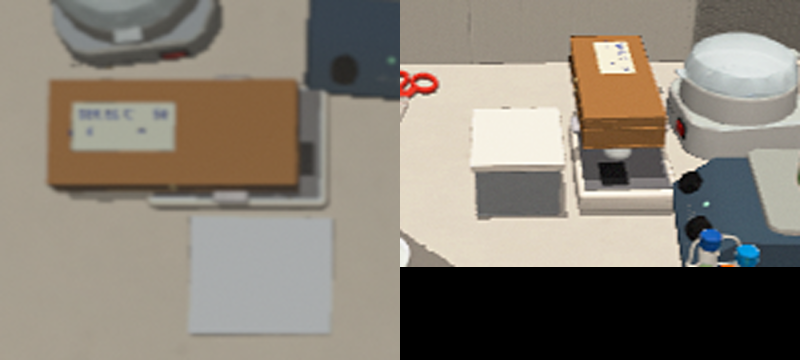

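The box rests level on the pan alone. There is a clear gap to the shelf (crop rows 187 to 216), and its centre is about 45 mm from the pan's centre. Handing in.

```bash
python3 -c "
from bench import robot
print(robot.close_job())"
```

```text
the job is handed in; nothing more can be done
None
```

The slide box is on the scale's pan alone, looks level in both final views, and the job is handed in at about 21 s of the 64 s; no verdict was reported.

- **Feeling:** the +y end held at 13 N, while the -y end tipped at about 6 to 8 N. That put the balance point about 41 mm from the box centre towards -y. A second feel at the +y end, after the first slide, agreed within about 2 mm.
- **Moving:** I slid the box about 61 mm in +y with two fingertips. Then I pushed it about 116 mm in +x with the open fingers either side of the balance point.
- **Last checks:**
  - The box sits about 20 mm clear of the shelf.
  - Its centre is about 45 mm from the pan's centre (limit 90 mm).
  - I did not go near the bystanders, but I did not re-measure their positions.
- **Disagreement:** the wrist torque was too noisy to tell exactly where the fingertip touched the box. I relied on the average of the two feels, in which that error largely cancels.

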